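Stand up the fallen tub and hold the inspection mirror on it

ROBOT

A 6-joint arm with a two-finger parallel gripper is mounted at the origin on the work surface. World frame = base frame: x ahead of the robot, y to its left, z up, the work surface at z = 0. Lengths are in mm, angles in degrees, forces in N, time in s.
With the tool pointing down it reaches from about 275 to 775 mm from the base axis. Payload 14.6 kg.
Tool frame: the origin (TCP) lies midway between the tips of the shut fingers; the grasp point (between the pads) lies arm.grasp_offset behind it (arm.grasp_offset is the distance from the TCP to the grasp point, in mm); z points along the fingers, y is the line along which they close (so a half turn about z gives the same grasp; the last joint's range is limited). The gripper opens to 85 mm and grips with 20 to 120 N. Pads are 22 mm wide; open, the fingers measure 114 mm over their backs; the gripper's body (76 mm by 85 mm) begins 54 mm behind the grasp point. The pads swing forward as they close: fully open they stand 13 mm farther back than shut.
Start: joints at [62.493, 15.075, -2.767, 72.158, 0, 81.102], TCP at [167.542, 497.552, 231.278] pointing down, gripper open.
Joint ranges: [-151.79, 151.79], [-50.71, 97.33], [-67.44, 78.34], [-121.81, 120.89], [-77.56, 73.72], [-180, 180]. Speed limits (degrees/s): [108.29, 108.29, 147.25, 159.86, 180, 180].

INTERFACE

Orientations are given as a 3x3 rotation matrix whose columns are the frame's x, y, z axes.
In Python, from bench import arm, read_camera, ticket gives the robot as it stands.
- The arm moves only by the shell command python3 -m crank 'ROWS' [FORCE]. ROWS is JSON, one flat list of numbers, 7 for each row, row after row: the turn, a rotation vector about the tool's x, y, z as a fraction of full scale, then the shift along the tool's x, y, z as a fraction of full scale, then the closure, from -1 (fully open) to 1 (shut). A call has exactly 5 rows; each row is the pose to reach, as a shift and turn from the pose commanded when the call began, along the tool's axes at that moment; what a row does not reach only later rows make up. Full scale, the value 1, is 0.75 m for a shift and 60 degrees for a turn. A row lasts 1/8 s, in which the tool goes at most 62.5 mm and 10.7 degrees, less where a joint would pass 70% of its speed; a pose out of reach is approached as far as the arm can. A call with a number of a shift or a turn outside -1 to 1 is refused whole. A call with a gripper value outside its range is refused whole. The fingers move at their own pace and stop on an object; FORCE is the grip in N (left out, the last holds). Time passes only in rows, so rows that repeat a pose let the fingers close, or fill a call up. It gives the time, the measured TCP pose, the force, the opening and the grip force at its end, in the units of the state.
- arm.observe(): the state, without advancing time (a new reading comes with each control period).
- read_camera(name): name is "side" or "top"; returns a dict with "color" (400x640x3 uint8, red, green, blue), "camera_matrix" (3x3 intrinsics, pixels), "R" (3x3) and "t" (3): a world point X has camera coordinates R X + t. Camera axes: x right, y down, z forward; pixel columns grow to the right and rows downward; lengths in mm; the calibration is good to about 2 mm. A picture is of the moment at which its call begins. There is no depth.
- ticket.close_job(): hands the job in; it is judged then, once.
The state is a dict: "time_s": time; "joint_pos": joint angles; "joint_velocities": joint speeds; "joint_efforts": joint torques, N m; "eef_pos": TCP position; "orientation": TCP orientation; "ft_force": force on the tool from outside, world axes, zero at the start; "wrist_torque": the same for the moment, N m; "grip_width": finger opening in mm; "finger_force": force on a finger pad.
Only numpy, scipy, OpenCV 4.12 (cv2) and the standard library are available. Lean on these libraries where they do the work, as an engineer would, in place of code of your own. Each camera call takes 0.05 s, during which the arm holds its last target. There are 200 camera calls.

TASK

One tub in the row on the guide strip has fallen over: stand it upright on the strip again, cap up and in line with its two neighbours, and let it go. Then take the steel pin behind the sprung inspection mirror, swing the mirror until the camera, looking into the middle of the mirror, sees that tub, and finish while still holding the pin so that the mirror stays at that angle (it springs back if let go). Leave the two neighbours and everything else on the table where they are.

Things in the scene. Friction and masses are not known exactly. Their poses are not given: they have to be found in the camera images.
- lane: Flat aluminium guide strip fixed on the table, 340 x 90 mm, 6 mm thick. Origin under its centre at table height; its x axis runs along the row of tubs, y across it, z up.
- tub: The fallen tub. All three are alike: square blue body 46 x 46 x 66 mm, round white cap 38 mm across on top, 90 mm tall in all, about 70 g. Origin at its centre, half-way up (51 mm above the table when standing on the strip); z axis from base to cap. Starts lying on a flat side across the strip in any of the row's three places (105 mm apart), cap towards the strip's +y side within 0.22 rad.
- near_tub: A neighbour tub, standing; same shape and same origin (centre, half-way up). Must be left standing in its place.
- far_tub: The other neighbour tub, standing; same shape and same origin (centre, half-way up). Must be left standing in its place.
- rig: Inspection rig fixed on the table: round foot of 90 mm carrying the mirror, and an aluminium rail to the camera. Origin on the mirror's upright turning axis, at table height; z up. The camera's lens lies at x 310, y -200, z 100 mm in the rig's frame, 369 mm from that axis in direction -0.573 rad about z from the rig's x axis; the camera always looks at the middle of the mirror.
- mirror (a joint): Turn of the mirror about the upright axis through the rig's origin (rad): 0 at rest, at most 1.35, growing anticlockwise from above. Upright plate in a black frame, 118 mm wide, 32 to 150 mm above the table, glass face on the axis. The glass normal points in direction -1.65 + joint value about z from the rig's x axis. A 0.2 N m per rad spring turns it back to 0.
- pin_grip (a point): The steel pin that turns the mirror: upright, 14 mm across, on an arm 85 mm behind the glass (from the turning axis, opposite to the glass normal). It stands free above the arm, from 74 to 150 mm above the table. This point is on the pin's axis 125 mm above the table, the height to grip it; moves on a circle of 85 mm about the rig's origin.
- view (a point): The camera's line of view after the mirror, shown by a brass pointer geared on the mirror's foot that turns twice as far as the mirror. Origin on the mirror's axis, 91 mm above the table; x axis level along the reflected view, y to its left. The tub is seen when it lies on this x axis: the glass normal then halves the horizontal angle between the directions from axis to lens and to tub.
- card_stack: Bystander: stack of printed cards 150 x 110 x 84 mm; origin under its centre (of no use in the task; leave it).
- small_stack: Bystander: low stack of small cards 90 x 60 x 20 mm; origin under its centre (of no use in the task; leave it).
- label_roll: Bystander: roll of labels, 100 mm across, 40 mm high; origin under its centre (of no use in the task; leave it).
- blue_tray: Bystander: open blue tray 200 x 140 x 60 mm; origin under its centre (of no use in the task; leave it).
- screwdriver: Bystander: screwdriver lying on the table; origin under its centre (of no use in the task; leave it).
- spring_collar: Bystander: steel collar 44 mm across, 18 mm high; origin under its centre (of no use in the task; leave it).
Things that resemble listed ones, but are neither listed nor needed, are in the scene too. Leave any green look-alike of the tub alone.

How it is judged:
By the outcome, as a careful person would: the job done as asked, in the order asked, and still so for the second after the job is handed in, while the arm keeps its last pose, push and grip.
It also fails if it takes over 64 s, if anything falls off the work surface, if the arm or the gripper's body presses on something with over 40 N, if the wrist force passes 120 N, or if a joint passes its speed limit or range.

## Working session

There is one attempt and no reset: what is moved stays moved. The work goes in short steps, Python scripts to look and compute and a shell command to move; the robot and the scene stay as the last step left them, time stands still between calls to the robot, and variables do not carry over. Pictures are saved under pics/ and viewed, at most 10 in all, crops included, and the job is handed in when it is done.

```bash
mkdir -p pics; ls; python3 - <<'E'
from bench import arm, read_camera
import cv2
for n in("side","top"):
    c=read_camera(n); cv2.imwrite(f"pics/{n}0.png",c["color"][:,:,::-1]); print(n,c["camera_matrix"].tolist(),c["R"].round(4).tolist(),c["t"].round(1).tolist())
s=arm.observe(); print(s, arm.grasp_offset)
E
```

```text
pics
side [[417.57983267423555, 0.0, 315.056853690735], [0.0, 417.57983267423555, 202.83445349164782], [0.0, 0.0, 1.0]] [[0.9626, -0.2703, -0.0174], [-0.1999, -0.6657, -0.7189], [0.1828, 0.6955, -0.6949]] [-505.9, 128.8, 1313.9]
top [[417.3216254821517, 0.0, 322.9090062564808], [0.0, 417.3216254821517, 199.16808143851574], [0.0, 0.0, 1.0]] [[0.0223, -0.9996, 0.0148], [-0.9958, -0.0235, -0.088], [0.0883, -0.0128, -0.996]] [-84.1, 515.4, 1229.4]
{'time_s': 0.1, 'joint_pos': array([ 6.24928778e+01,  1.50961238e+01, -2.79871896e+00,  7.21577015e+01,
       -9.81171703e-04,  8.11015422e+01]), 'joint_velocities': array([-0.05598087, -0.09776596,  0.01370498,  0.08035562,  0.05676927,
        0.01838591]), 'joint_efforts': array([ 1.29417949e-03, -6.38578606e+01,  3.85065293e+01,  9.97972180e-03,
       -2.35155903e-04,  3.82518635e-05]), 'eef_pos': array([167.43417672, 497.34116298, 230.8819238 ]), 'orientation': array([[-9.47720142e-01,  3.19102437e-01, -4.08368295e-04],
       [ 3.19102674e-01,  9.47719795e-01, -8.21307892e-04],
       [ 1.24937367e-04, -9.08681447e-04, -9.99999579e-01]]), 'ft_force': array([0.35784539, 0.43244396, 0.14476546]), 'wrist_torque': array([ 0.0339031 , -0.00419422, -0.02539823]), 'finger_force': 0.0, 'grip_width': 85.33481233849065} 18.700000000000003
```

View pics/top0.png

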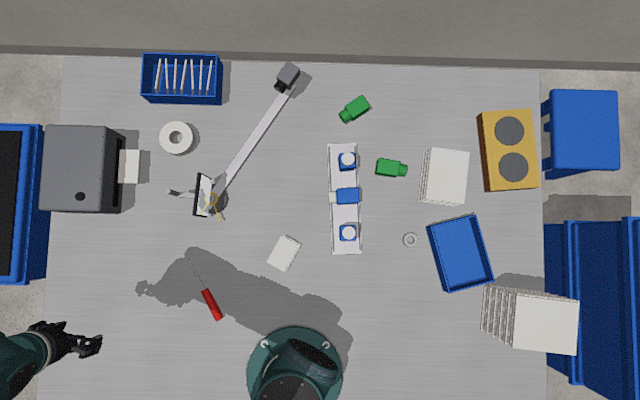

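View pics/side0.png

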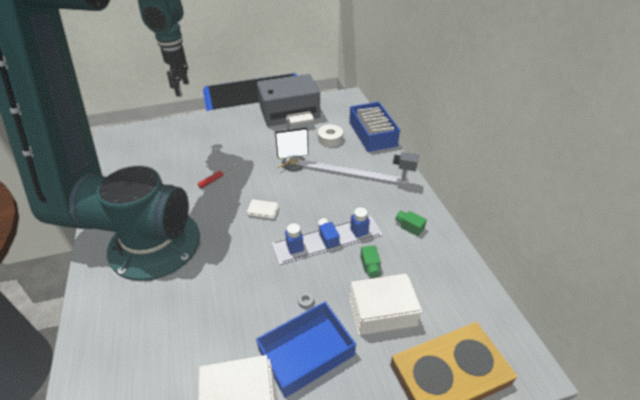

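The candidates are the blue tub lying mid-row at top (347,196), the standing neighbours at (347,160) and (347,232), and green look-alikes at (354,108) and (391,167). I choose the blue one lying on the strip and will check it in a crop, together with the mirror and pin.

```bash
cat > h.py <<'E'
import numpy as np
from bench import arm, read_camera
def px2w(c,uv,z):
    K,R,t=c["camera_matrix"],c["R"],c["t"]
    d=R.T@np.linalg.solve(K,np.array([*uv,1.])); o=-R.T@t
    return o+d*(z-o[2])/d[2]
def w2px(c,X):
    p=c["camera_matrix"]@(c["R"]@np.asarray(X,float)+c["t"]); return p[:2]/p[2]
def delta(P,R=None):
    "target TCP (and orientation) -> row numbers from present measured pose"
    from scipy.spatial.transform import Rotation as Ro
    s=arm.observe(); R0=s["orientation"]
    sh=R0.T@(np.asarray(P,float)-s["eef_pos"])/750
    r=np.zeros(3) if R is None else np.degrees(Ro.from_matrix(R0.T@R).as_rotvec())/60
    return np.r_[r,sh].round(4)
E
python3 - <<'E'
from h import *
import cv2
c=read_camera("top");im=c["color"][:,:,::-1]
a=cv2.resize(im[135:265,315:375],None,fx=4.5,fy=4.5,interpolation=cv2.INTER_CUBIC)
b=cv2.resize(im[155:235,155:245],None,fx=5.8,fy=5.8,interpolation=cv2.INTER_CUBIC)
o=np.zeros((590,800,3),np.uint8);o[:a.shape[0],:a.shape[1]]=a;o[:b.shape[0],275:275+b.shape[1]]=b
cv2.imwrite("pics/crop1.png",o)
E
```

```text
(no output)
```

View pics/crop1.png

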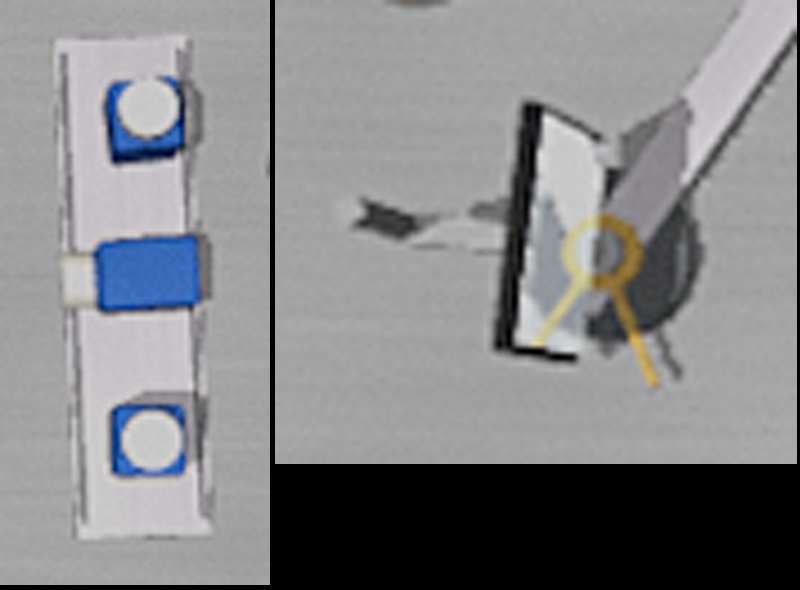

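The crop confirms the choice: the blue tub lies mid-strip with its cap to the left (world +y). The mirror frame's top edge runs from about (199,173) to (194,215), the pin is near (170,192), and the pointer hub is at (211,198).

```bash
cat > m.py <<'E'
from h import *
import cv2
c=read_camera("top");im=c["color"]
f=lambda x,y:(315+(x+.5)/4.5-.5,135+(y+.5)/4.5-.5)
g=lambda x,y:(155+(x-275+.5)/5.8-.5,155+(y+.5)/5.8-.5)
L=np.array([px2w(c,f(*p),6)[:2] for p in((57,40),(185,38),(212,530),(80,538))]);print("lane",L.round(1).tolist(),L.mean(0).round(1))
print("yaw",[np.degrees(np.arctan2(*(v[::-1]))).round(1) for v in(L[0]-L[3],L[1]-L[2])])
n=[px2w(c,f(*p),96)[:2] for p in((150,107),(152,440))];print("caps",np.round(n,1).tolist(),np.mean(n,0).round(1),np.linalg.norm(n[0]-n[1]))
hsv=cv2.cvtColor(im,cv2.COLOR_RGB2HSV);m=cv2.inRange(hsv,(105,120,60),(125,255,255));m[:180]=0;m[212:]=0;m[:,:325]=0;m[:,370:]=0
p=np.argwhere(m)[:,::-1];q=np.array([px2w(c,a,52)[:2] for a in p],np.float32);r=cv2.minAreaRect(q);print("fallen",r,len(q))
for z in(100,):print("lens",px2w(c,(288,79),100).round(1))
for z in(10,25):print("hub",z,px2w(c,g(600,250),z).round(1))
t=[px2w(c,g(*p),150)[:2] for p in((527,103),(500,347))];print("mirror top edge",np.round(t,1),np.linalg.norm(t[0]-t[1]))
print("pin",px2w(c,g(360,212),150).round(1))
E
python3 m.py
```

```text
lane [[691.2, -82.1], [694.8, -169.8], [360.5, -193.0], [353.3, -104.7]] [ 525.  -137.4]
yaw [np.float64(3.8), np.float64(4.0)]
caps [[629.3, -140.1], [418.8, -145.0]] [ 524.  -142.6] 210.5622091907444
fallen ((527.6703491210938, -143.25726318359375), (45.33611297607422, 66.1281509399414), 5.210341930389404) 341
lens [856.3  37.3 100. ]
hub 10 [514.9 267.1  10. ]
hub 25 [513.6 263.2  25. ]
mirror top edge [[570.7 268.2]
 [456.8 275.1]] 114.08099520654338
pin [517.9 342.7 150. ]
```

```bash
cat > ov.py <<'E'
from h import *
import cv2,sys
def overlay(fn,lane=(525,-137.4,3.9),rig=(514,265,0.3),j=0,tubs=(),wins=None,s=4):
    out=[]
    for n,(u0,v0,w,h) in wins:
        c=read_camera(n);im=cv2.resize(np.ascontiguousarray(c["color"][v0:v0+h,u0:u0+w,::-1]),None,fx=s,fy=s,interpolation=cv2.INTER_CUBIC)
        def P(X): return tuple(int(round(a)) for a in ((w2px(c,X)-(u0,v0)+.5)*s-.5))
        def line(pts,col,cl=True): cv2.polylines(im,[np.array([P(x) for x in pts])],cl,col,1,cv2.LINE_AA)
        x,y,a=lane;a=np.radians(a);M=np.array([[np.cos(a),-np.sin(a)],[np.sin(a),np.cos(a)]])
        line([[*(M@q+(x,y)),6] for q in([170,45],[-170,45],[-170,-45],[170,-45])],(0,0,255))
        T=np.linspace(0,6.28,24)
        for q in([105,0],[-105,0]): line([[*(M@np.array(q)+(x,y)+19*np.array([np.cos(t),np.sin(t)])),96] for t in T],(0,0,255))
        for (tx,ty) in tubs: line([[tx+19*np.cos(t),ty+19*np.sin(t),96] for t in T],(0,200,0))
        x,y,a=rig;a=np.radians(a);O=np.array([x,y]);N=a-1.65+j;d=np.array([np.cos(N),np.sin(N)]);e=np.array([-d[1],d[0]])
        line([[*(O+k*59*e),z] for k,z in((1,32),(1,150),(-1,150),(-1,32))],(0,0,255))
        for z in(74,150): line([[*(O-85*d+7*np.array([np.cos(t),np.sin(t)])),z] for t in T],(255,0,255))
        line([[*(O+45*np.array([np.cos(t),np.sin(t)])),0] for t in T],(0,255,0))
        L=O+369*np.array([np.cos(a-.573),np.sin(a-.573)]);line([[*O,100],[*L,100]],(0,255,255))
        out.append(im)
    H=max(i.shape[0] for i in out);cv2.imwrite(fn,np.hstack([cv2.copyMakeBorder(i,0,H-i.shape[0],0,4,0) for i in out]))
E
python3 - <<'E'
from ov import *
W=[("top",(165,160,60,75)),("side",(268,122,60,55)),("top",(320,138,50,120))]
overlay("pics/ov1.png",tubs=[(629.3,-140.1),(418.8,-145)],wins=W,s=4.6)
E
```

```text
(no output)
```

View pics/ov1.png

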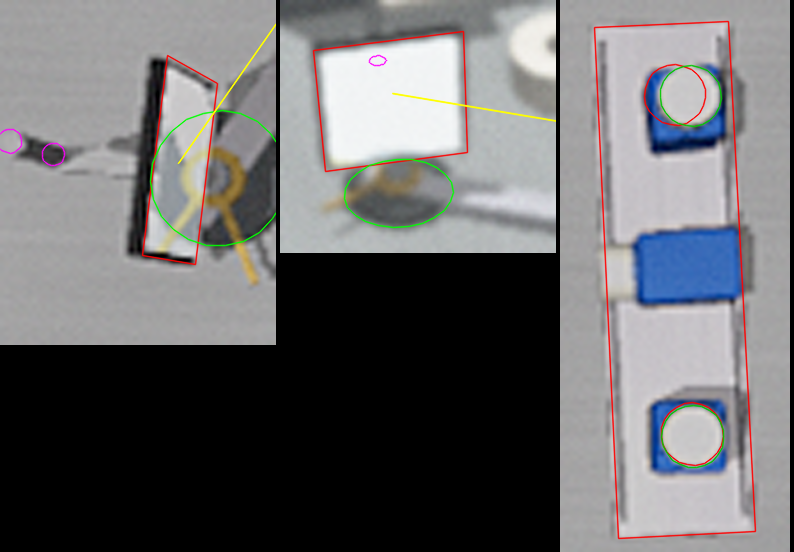

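Rig model (514,265,0.3°) fits both views. The far cap sits right of my lane line, so I'm checking the row from the side camera.

```bash
python3 - <<'E'
from ov import *
W=[("side",(265,195,125,75))]
overlay("pics/ov2.png",tubs=[(629.3,-140.1),(418.8,-145)],wins=W,s=6.3)
E
```

```text
(no output)
```

View pics/ov2.png

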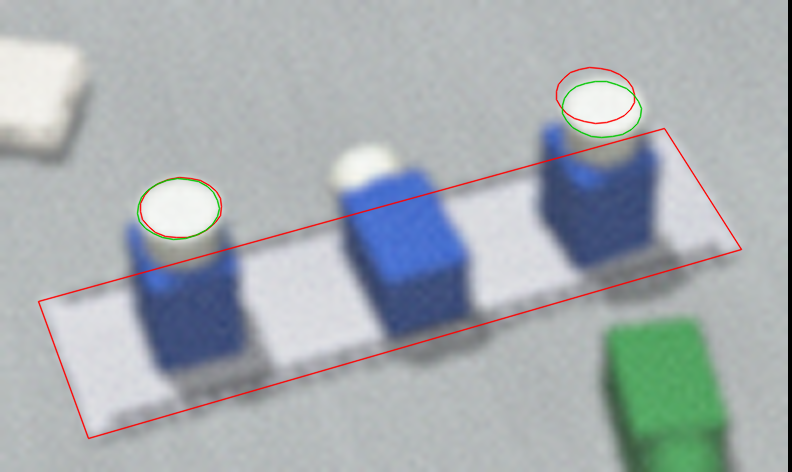

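```bash
cat > plan.py <<'E'
from h import *
from scipy.spatial.transform import Rotation as Ro
def tool(yaw,tilt):
    "y along row at yaw; z tilted: tilt>0 points toward +u (lane y)"
    a,t=np.radians([yaw,tilt]);v=np.array([np.cos(a),np.sin(a),0]);u=np.array([-np.sin(a),np.cos(a),0])
    z=np.sin(t)*u-np.cos(t)*np.array([0,0,1]);return np.c_[np.cross(v,z),v,z]
def pick(back,z=31): R=tool(5.2,-35);return np.array([527,-136.3,z])+(18.7-back)*R[:,2],R
E
python3 - <<'E'
from plan import *
P,R=pick(130);s=arm.observe();R0=s["orientation"]
print(P); print(np.degrees(Ro.from_matrix(R0.T@R).as_rotvec()))
print(delta([400,200,250],tool(38,0)))
E
```

```text
[521.21410151 -72.72367875 122.17162253]
[ 20.17763022 -30.96839763  64.02558682]
[-2.000e-04  0.000e+00  5.565e-01 -4.203e-01 -2.770e-01 -2.500e-02]
```

```bash
python3 -m crank '[0,0,0.12,-0.084,-0.055,-0.005,-1, 0,0,0.24,-0.168,-0.11,-0.01,-1, 0,0,0.36,-0.252,-0.166,-0.015,-1, 0,0,0.48,-0.336,-0.222,-0.02,-1, 0,0,0.556,-0.42,-0.277,-0.025,-1]'
python3 - <<'E'
from plan import *
P,R=pick(130);print(arm.observe()["eef_pos"],delta(P,R))
E
```

```text
time_s: 1.02
eef_pos: [360.5, 249.8, 247.1]
orientation: [[-0.614, 0.79, 0.001], [0.79, 0.614, 0.0], [-0.0, 0.001, -1.0]]
ft_force: [0.7, 1.0, 0.7]
grip_width: 85.5
finger_force: 0.0
[360.52101688 249.82524483 247.0823629 ] [ 0.1668 -0.5673  0.5268 -0.471  -0.0948  0.1665]
```

```bash
python3 -m crank '[0.03,-0.09,0.08,-0.075,-0.015,0.0,-1, 0.055,-0.18,0.17,-0.15,-0.03,0.01,-1, 0.08,-0.27,0.25,-0.225,-0.045,0.03,-1, 0.11,-0.36,0.33,-0.3,-0.06,0.06,-1, 0.13,-0.45,0.42,-0.37,-0.075,0.09,-1]'
python3 - <<'E'
from plan import *
P,R=pick(130);print(arm.observe()["joint_pos"].round(1),delta(P,R))
E
```

```text
time_s: 1.65
eef_pos: [487.1, -3.4, 179.0]
orientation: [[-0.191, 0.979, 0.074], [0.862, 0.204, -0.464], [-0.47, -0.025, -0.883]]
ft_force: [0.2, -0.1, 0.7]
grip_width: 85.0
finger_force: 0.0
[  5.8  13.2 -19.2  55.9 -28.   83.3] [ 0.0367 -0.1149  0.1057 -0.0528  0.0276  0.1131]
```

```bash
python3 -m crank '[0.02,-0.06,0.05,-0.026,0.014,0.056,-1, 0.037,-0.115,0.106,-0.053,0.028,0.113,-1, 0.037,-0.115,0.106,-0.053,0.028,0.113,-1, 0.037,-0.115,0.106,-0.053,0.028,0.113,-1, 0.037,-0.115,0.106,-0.053,0.028,0.113,-1]'
python3 - <<'E'
from plan import *
from ov import overlay
P,R=pick(0);print(arm.observe()["joint_pos"].round(1),delta(P,R))
overlay("pics/v1.png",wins=[("top",(290,130,100,120)),("side",(265,140,125,130))],s=3.5)
E
```

```text
time_s: 2.28
eef_pos: [521.1, -70.1, 123.3]
orientation: [[-0.078, 0.996, 0.053], [0.817, 0.094, -0.568], [-0.571, -0.001, -0.821]]
ft_force: [0.1, 0.1, 0.4]
grip_width: 85.9
finger_force: 0.0
[  1.2  19.4 -22.9  44.8 -34.7  84.9] [ 0.0017 -0.003   0.0033 -0.0025 -0.0004  0.1766]
```

View pics/v1.png

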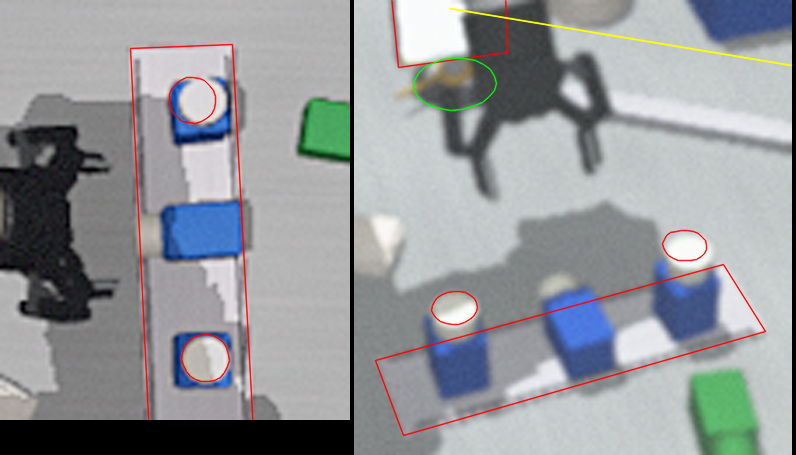

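The gripper is lined up: its fingertips straddle the fallen tub (top-crop rows 163 and 290, tub at 230). Going in.

```bash
python3 -m crank '[0,0,0,-0.001,0,0.06,-1, 0,0,0,-0.002,0,0.11,-1, 0,0,0,-0.0025,0,0.15,-1, 0,0,0,-0.0025,0,0.1766,-1, 0,0,0,-0.0025,0,0.1766,-1]'
python3 -m crank '[0,0,0,0,0,0,0, 0,0,0,0,0,0,1, 0,0,0,0,0,0,1, 0,0,0,0,0,0,1, 0,0,0,0,0,0,1]' 40
```

```text
time_s: 3.0
eef_pos: [527.3, -147.8, 14.3]
orientation: [[-0.078, 0.996, 0.051], [0.817, 0.093, -0.569], [-0.571, -0.003, -0.821]]
ft_force: [0.5, 0.7, 0.9]
grip_width: 85.5
finger_force: 0.0
time_s: 3.62
eef_pos: [528.4, -147.3, 15.6]
orientation: [[-0.078, 0.996, 0.053], [0.817, 0.094, -0.569], [-0.572, -0.001, -0.821]]
ft_force: [-1.0, 3.9, 8.0]
grip_width: 45.4
finger_force: 41.2
```

```bash
cat >> plan.py <<'E'
Rg=tool(5.2,-35)
import json
TG=np.array([528.4,-147.3,15.6])           # TCP at grip
a=np.radians(5.2);u0=np.array([-np.sin(a),np.cos(a),0]);v0=np.array([np.cos(a),np.sin(a),0])
O0=np.array([526.6,-131.3,29.]);T0=np.c_[v0,-np.array([0,0,1.]),u0]  # tub axes: x=v, z=u, y=z cross x
T0[:,1]=np.cross(T0[:,2],T0[:,0])
o=Rg.T@(TG-O0)
def place(xy,z,yaw=3,tilt=90):
    "TCP pose that holds the tub with its origin at xy,z, tilted tilt deg from lying"
    Q=Ro.from_euler('z',yaw-5.2,degrees=True).as_matrix()@Ro.from_rotvec(np.radians(tilt)*v0).as_matrix()
    R=Q@Rg; return np.array([*xy,z])+R@o,R
E
python3 - <<'E'
from plan import *
P,R=place((525,-138),130,4,45);print(P,delta(P,R))
P,R=place((524.5,-141.5),130,3,90);print(P,delta(P,R))
E
```

```text
[ 525.47468092 -139.8787358   109.14226691] [ 0.0046  0.7477  0.0235 -0.0629 -0.003  -0.1081]
[ 524.14069948 -128.10044071  113.90271098] [-0.0084  1.4975  0.0436 -0.0536 -0.0033 -0.1223]
```

```bash
python3 -m crank '[0,0,0,-0.02,0,-0.03,1, 0,0.05,0,-0.046,0,-0.066,1, 0,0.2,0.006,-0.06,-0.001,-0.1,1, 0,0.36,0.012,-0.063,-0.003,-0.108,1, 0.003,0.5,0.018,-0.063,-0.003,-0.108,1]'
python3 - <<'E'
from plan import *
P,R=place((525,-141),130,3,90);print(arm.observe()["joint_pos"].round(1),delta(P,R))
E
```

```text
time_s: 4.25
eef_pos: [525.7, -140.1, 110.3]
orientation: [[-0.074, 0.997, 0.011], [0.994, 0.075, -0.08], [-0.081, 0.005, -0.997]]
ft_force: [-0.3, 1.3, -1.7]
grip_width: 45.8
finger_force: 41.1
[-21.4  19.5 -16.1  52.2  -4.   64.3] [-5.300e-03  9.936e-01  2.270e-02  1.620e-02 -1.000e-04 -6.100e-03]
```

```bash
python3 -m crank '[0,0.17,0.004,0.003,0,-0.001,1, -0.001,0.34,0.008,0.006,0,-0.002,1, -0.002,0.51,0.012,0.009,0,-0.003,1, -0.003,0.68,0.016,0.012,0,-0.004,1, -0.004,0.84,0.02,0.015,0,-0.005,1]'
python3 - <<'E'
from plan import *
P,R=place((524.5,-141.5),80,3,90);print(arm.observe()["joint_pos"].round(1),delta(P,R))
E
```

```text
time_s: 4.88
eef_pos: [524.7, -129.3, 111.9]
orientation: [[-0.037, 0.999, -0.039], [0.696, 0.054, 0.716], [0.717, -0.0, -0.697]]
ft_force: [-0.1, 0.4, -0.8]
grip_width: 45.8
finger_force: 41.1
[-39.3  40.4   4.2  88.6  32.   37.4] [-0.001   0.1534  0.0006 -0.0447 -0.0006  0.0458]
```

```bash
python3 -m crank '[0,0.08,0,-0.01,0,0.01,1, -0.001,0.153,0,-0.02,0,0.02,1, -0.001,0.153,0,-0.035,0,0.035,1, -0.001,0.153,0,-0.0447,-0.0006,0.0458,1, -0.001,0.153,0,-0.0447,-0.0006,0.0458,1]'
python3 - <<'E'
from plan import *
from ov import overlay
for z in(80,51):
    P,R=place((524.5,-141.5),z,3,90);print(arm.observe()["joint_pos"].round(1),delta(P,R))
overlay("pics/v2.png",tubs=[(629.3,-140.1),(418.8,-145)],wins=[("top",(300,130,90,120)),("side",(255,150,135,120))],s=3.5)
E
```

```text
time_s: 5.5
eef_pos: [523.5, -127.3, 63.1]
orientation: [[-0.031, 0.999, -0.045], [0.577, 0.055, 0.815], [0.816, -0.001, -0.578]]
ft_force: [-1.0, 0.6, -0.9]
grip_width: 45.8
finger_force: 41.1
[-41.1  48.5   5.   91.1  35.8  30.8] [-0.0023  0.0053  0.0004  0.0003  0.0008 -0.0015]
[-41.1  48.5   5.   91.1  35.8  30.8] [-0.0023  0.0053  0.0004 -0.0313  0.0008  0.0209]
```

View pics/v2.png

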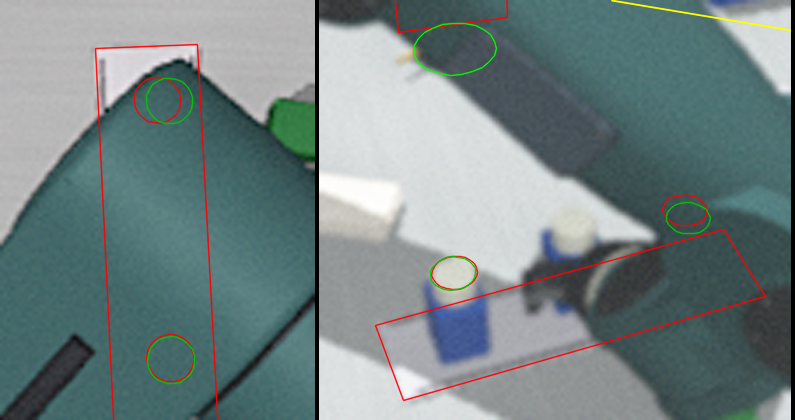

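Tub hangs upright at side-crop (573,230), cap up. I'm lowering it with a watch on the force.

```bash
python3 -m crank '[0,0.003,0,-0.008,0,0.005,1, -0.001,0.005,0,-0.016,0,0.010,1, -0.002,0.005,0,-0.022,0.0005,0.014,1, -0.002,0.005,0,-0.0275,0.0008,0.0185,1, -0.002,0.005,0,-0.0275,0.0008,0.0185,1]'
python3 -m crank '[0,0,0,-0.002,0,0.0014,1, 0,0,0,-0.0033,0,0.0023,1, 0,0,0,-0.0045,0,0.0031,1, 0,0,0,-0.0045,0,0.0031,1, 0,0,0,-0.0045,0,0.0031,1]'
```

```text
time_s: 6.22
eef_pos: [524.1, -128.3, 37.8]
orientation: [[-0.029, 0.999, -0.043], [0.572, 0.052, 0.819], [0.82, -0.0, -0.573]]
ft_force: [0.7, -0.1, -0.1]
grip_width: 45.5
finger_force: 41.1
time_s: 6.85
eef_pos: [524.3, -128.4, 36.8]
orientation: [[-0.029, 0.999, -0.041], [0.571, 0.05, 0.819], [0.82, 0.001, -0.572]]
ft_force: [-5.5, -7.4, 33.2]
grip_width: 45.8
finger_force: 44.0
```

```bash
python3 -m crank '[0,0,0,0.0015,0,-0.001,1, 0,0,0,0.0025,0,-0.0018,1, 0,0,0,0.0025,0,-0.0018,1, 0,0,0,0.0025,0,-0.0018,1, 0,0,0,0.0025,0,-0.0018,1]'
```

```text
time_s: 7.48
eef_pos: [524.3, -128.5, 36.9]
orientation: [[-0.03, 0.999, -0.042], [0.572, 0.052, 0.819], [0.82, 0.0, -0.573]]
ft_force: [-1.4, -2.0, 8.4]
grip_width: 45.7
finger_force: 41.9
```

```bash
python3 -m crank '[0,0,0,0,0,0,0.2, 0,0,0,0,0,0,-0.2, 0,0,0,0,0,0,-1, 0,0,0,0,0,0,-1, 0,0,0,0,0,0,-1]'
python3 -m crank '[0,0,0,0,0,-0.03,-1, 0,0,0,0,0,-0.08,-1, 0,0,0,0,0,-0.13,-1, 0,0,0,0,0,-0.19,-1, 0,0,0,0,0,-0.25,-1]'
python3 - <<'E'
from plan import *
print(arm.observe()["joint_pos"].round(1),delta([480,-140,330],tool(40,0)))
E
```

```text
time_s: 8.1
eef_pos: [524.2, -128.5, 36.3]
orientation: [[-0.03, 0.999, -0.043], [0.572, 0.052, 0.819], [0.82, 0.0, -0.573]]
ft_force: [-0.2, -0.1, 0.8]
grip_width: 85.3
finger_force: 0.0
time_s: 8.72
eef_pos: [532.0, -282.9, 144.8]
orientation: [[-0.03, 0.999, -0.043], [0.572, 0.052, 0.819], [0.82, 0.0, -0.573]]
ft_force: [0.5, -0.2, -0.1]
grip_width: 85.1
finger_force: 0.0
[-49.7  56.6  36.6 118.7  29.8  23.6] [ 0.2962 -0.8843 -0.5681  0.3135 -0.0593  0.0174]
```

```bash
python3 -m crank '[0,-0.1,0,0.06,0,-0.04,-1, 0,-0.25,0,0.12,0,-0.08,-1, 0,-0.42,0,0.18,0,-0.11,-1, 0,-0.59,0,0.22,0,-0.13,-1, 0,-0.76,0,0.26,0,-0.15,-1]'
python3 - <<'E'
from plan import *
from ov import overlay
import cv2
c=read_camera("top"); s=arm.observe();print(s["joint_pos"].round(1))
print(delta([440,150,290],tool(5,0)))
cs=read_camera("side");a=cv2.resize(c["color"][130:260,300:390,::-1],None,fx=3.5,fy=3.5);b=cv2.resize(cs["color"][195:290,255:385,::-1],None,fx=3.5,fy=3.5)
o=np.zeros((460,780,3),np.uint8);o[:a.shape[0],:a.shape[1]]=a;o[:b.shape[0],320:320+b.shape[1]]=b;cv2.imwrite("pics/v3.png",o)
E
```

```text
time_s: 9.35
eef_pos: [531.0, -262.4, 370.2]
orientation: [[-0.051, 0.999, -0.006], [0.986, 0.051, 0.157], [0.157, 0.002, -0.988]]
ft_force: [1.2, -0.3, -0.3]
grip_width: 85.2
finger_force: 0.0
[-37.2  27.   38.  105.9   6.7  49.4]
[ 0.0119 -0.1374 -0.0314  0.5304 -0.0938  0.1931]
```

View pics/v3.png

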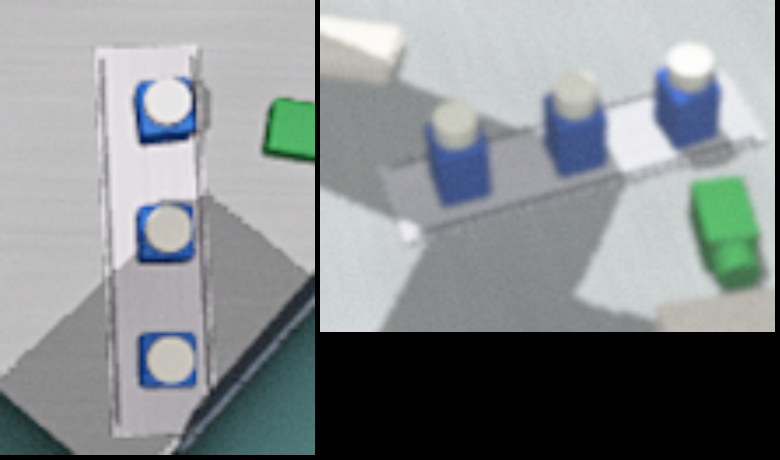

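The tub stands cap up, in line: the caps are at top-crop (168,101), (168,229) and (170,360). On to the pin.

```bash
python3 -m crank '[0,-0.03,0,0.08,-0.014,0.01,-1, 0,-0.06,-0.01,0.16,-0.028,0.02,-1, 0.005,-0.1,-0.015,0.24,-0.045,0.04,-1, 0.01,-0.137,-0.025,0.32,-0.057,0.06,-1, 0.012,-0.137,-0.03,0.4,-0.07,0.07,-1]'
cat >> plan.py <<'E'
rig=np.array([514,265.]);ryaw=np.radians(.3)
def pinpose(j,z=106.3):
    N=ryaw-1.65+j;d=np.array([np.cos(N),np.sin(N)]);P=rig-85*d
    return np.array([*P,z]),tool(np.degrees(N+np.pi/2),0)
E
python3 - <<'E'
from plan import *
c=read_camera("top");T=px2w(c,(347.5,195.),96);print("tub",T)
a=np.arctan2(*(T[:2]-rig)[::-1]);l=ryaw-.573;print("joint",(a+l)/2-(ryaw-1.65))
P,R=pinpose(0,220);print(P,arm.observe()["joint_pos"].round(1),delta(P,R))
E
```

```text
time_s: 10.07
eef_pos: [461.6, 41.0, 364.8]
orientation: [[-0.085, 0.996, -0.013], [0.996, 0.085, 0.021], [0.022, -0.011, -1.0]]
ft_force: [1.2, 0.1, -0.1]
grip_width: 85.4
finger_force: 0.0
tub [ 524.2664231  -140.67378004   96.        ]
joint 0.5881346877453915
[520.28152168 349.76757921 220.        ] [-5.2  9.  10.  91.8  1.3 79.8] [-0.0117 -0.0225  0.1553  0.3909  0.1181  0.203 ]
```

```bash
python3 -m crank '[0,0,0.03,0.08,0.024,0.01,-1, -0.005,-0.01,0.06,0.16,0.048,0.03,-1, -0.01,-0.02,0.1,0.24,0.073,0.05,-1, -0.012,-0.022,0.14,0.32,0.097,0.08,-1, -0.012,-0.022,0.155,0.391,0.118,0.12,-1]'
python3 - <<'E'
from plan import *
P,R=pinpose(0,180);print(arm.observe()["joint_pos"].round(1),delta(P,R))
E
```

```text
time_s: 10.75
eef_pos: [524.0, 334.4, 284.0]
orientation: [[0.078, 0.997, 0.001], [0.997, -0.078, -0.002], [-0.002, 0.001, -1.0]]
ft_force: [1.7, 0.1, -0.9]
grip_width: 85.4
finger_force: 0.0
[ 2.510e+01  2.480e+01  2.030e+01  8.550e+01 -1.000e-01  1.196e+02] [ 0.0007  0.0019 -0.0043  0.0203 -0.0066  0.1386]
```

```bash
python3 -m crank '[0,0,0,0.012,-0.004,0.03,-1, 0,0,-0.004,0.02,-0.0066,0.07,-1, 0,0,-0.004,0.02,-0.0066,0.11,-1, 0,0,-0.004,0.0203,-0.0066,0.1386,-1, 0,0,-0.004,0.0203,-0.0066,0.1386,-1]'
python3 - <<'E'
from plan import *
from ov import overlay
P,R=pinpose(0);print(delta(P,R))
overlay("pics/v4.png",wins=[("top",(150,160,75,75)),("side",(255,90,90,90))],s=4.5)
E
```

```text
time_s: 11.38
eef_pos: [519.3, 347.0, 179.2]
orientation: [[0.074, 0.997, -0.003], [0.997, -0.074, -0.004], [-0.004, -0.002, -1.0]]
ft_force: [0.2, 1.0, 0.2]
grip_width: 85.1
finger_force: 0.0
[-0.0023  0.0037  0.0001  0.0041  0.0012  0.0972]
```

View pics/v4.png

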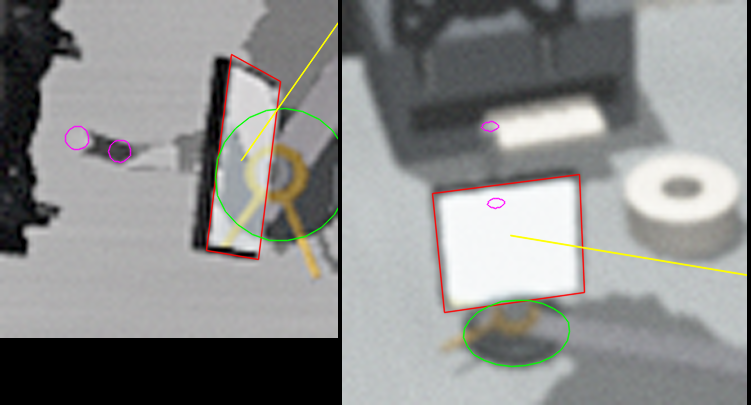

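The pin (dark sliver between my predicted circles at top-crop (77,138) and (120,150)) matches the model and lies between the fingers. Descending.

```bash
python3 -m crank '[-0.001,0.002,0,0.002,0,0.025,-1, -0.002,0.0037,0,0.004,0.001,0.05,-1, -0.002,0.0037,0,0.004,0.001,0.08,-1, -0.002,0.0037,0,0.004,0.001,0.097,-1, -0.002,0.0037,0,0.004,0.001,0.097,-1]'
python3 -m crank '[0,0,0,0,0,0,0, 0,0,0,0,0,0,0.5, 0,0,0,0,0,0,1, 0,0,0,0,0,0,1, 0,0,0,0,0,0,1]' 30
```

```text
time_s: 12.1
eef_pos: [521.2, 350.3, 108.3]
orientation: [[0.074, 0.997, 0.003], [0.997, -0.074, 0.001], [0.001, 0.003, -1.0]]
ft_force: [0.1, -0.3, -0.1]
grip_width: 85.7
finger_force: 0.0
time_s: 12.72
eef_pos: [519.1, 350.7, 108.6]
orientation: [[0.073, 0.997, 0.0], [0.997, -0.073, 0.002], [0.002, 0.0, -1.0]]
ft_force: [-14.1, 2.3, 11.3]
grip_width: 13.1
finger_force: 30.8
```

```bash
python3 - <<'E'
from plan import *
P0,R0=pinpose(0)
for j in(.1,.2,.3,.4,.5,.588):
    P,R=pinpose(j);print(j,(np.degrees(Ro.from_matrix(R0.T@R).as_rotvec())/60).round(4),(R0.T@(P-P0)/750).round(4))
E
```

```text
0.1 [ 0.      0.     -0.0955] [-0.0006 -0.0113  0.    ]
0.2 [ 0.     0.    -0.191] [-0.0023 -0.0225  0.    ]
0.3 [ 0.      0.     -0.2865] [-0.0051 -0.0335  0.    ]
0.4 [ 0.     0.    -0.382] [-0.0089 -0.0441  0.    ]
0.5 [ 0.      0.     -0.4775] [-0.0139 -0.0543  0.    ]
0.588 [ 0.      0.     -0.5615] [-0.019  -0.0629  0.    ]
```

```bash
python3 -m crank '[0,0,-0.0955,-0.0006,-0.0113,0,1, 0,0,-0.191,-0.0023,-0.0225,0,1, 0,0,-0.2865,-0.0051,-0.0335,0,1, 0,0,-0.382,-0.0089,-0.0441,0,1, 0,0,-0.4775,-0.0139,-0.0543,0,1]'
python3 - <<'E'
from plan import *
P,R=pinpose(.588,108);print(delta(P,R))
E
```

```text
time_s: 13.35
eef_pos: [479.4, 344.1, 108.6]
orientation: [[-0.417, 0.909, 0.003], [0.909, 0.417, 0.004], [0.002, 0.005, -1.0]]
ft_force: [-4.3, 6.5, 4.1]
grip_width: 12.9
finger_force: 30.4
[ 0.0046 -0.0018 -0.0802 -0.0021 -0.0115  0.0007]
```

```bash
python3 -m crank '[0,0,-0.04,-0.001,-0.0055,0,1, 0,0,-0.08,-0.0021,-0.0105,0,1, 0,0,-0.08,-0.0021,-0.0105,0,1, 0,0,-0.08,-0.0021,-0.0105,0,1, 0,0,-0.08,-0.0021,-0.0105,0,1]'
python3 - <<'E'
from plan import *
from ov import overlay
import cv2
s=arm.observe();p=s["eef_pos"][:2]-rig;print(np.linalg.norm(p),"joint est",np.arctan2(p[1],p[0])-np.pi+1.65-ryaw)
overlay("pics/v5.png",j=.588,wins=[("top",(180,160,70,85)),("side",(255,110,90,80))],s=4.8)
E
```

```text
time_s: 13.98
eef_pos: [472.3, 340.7, 108.6]
orientation: [[-0.49, 0.872, 0.002], [0.872, 0.49, 0.007], [0.005, 0.005, -1.0]]
ft_force: [-8.7, 17.6, 4.9]
grip_width: 13.3
finger_force: 30.5
86.40855954988471 joint est 0.5771443477519865
```

View pics/v5.png

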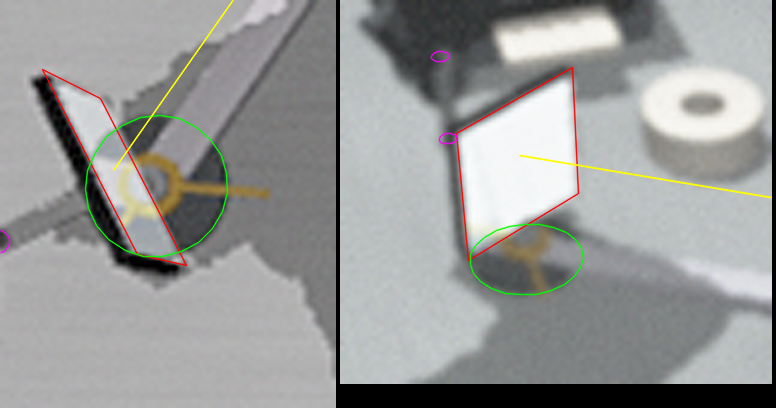

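```bash
cat > ptr.py <<'E'
from plan import *
import cv2
def ptr(im,c,z=22):
    h=cv2.cvtColor(im,cv2.COLOR_RGB2HSV);m=cv2.inRange(h,(14,90,60),(32,255,255));m[:180]=0;m[235:]=0;m[:,:200]=0;m[:,245:]=0
    p=np.argwhere(m)[:,::-1].astype(float);q=np.array([px2w(c,a,z)[:2] for a in p]);w=h[p[:,1].astype(int),p[:,0].astype(int),1].astype(float)
    d=np.linalg.norm(q-rig,axis=1);return q,w,d
c=read_camera("top")
ims={"rest":cv2.imread("pics/top0.png")[:,:,::-1].copy(),"now":np.mean([read_camera("top")["color"] for _ in range(6)],0).round().astype(np.uint8)}
for k,im in ims.items():
    q,w,d=ptr(im,c);v=q-rig;ang=np.degrees(np.arctan2(v[:,1],v[:,0]))
    exp=-156 if k=="rest" else -90
    s=(d>28)&(abs(ang-exp)<20); l=cv2.fitLine(q[s].astype(np.float32),cv2.DIST_HUBER,0,.01,.01).ravel()
    a=np.degrees(np.arctan2(l[1],l[0]));a-=180*(np.round((a-exp)/180));print(k,s.sum(),"line",a.round(2),"from axis",np.average(ang[s],weights=w[s]).round(2),"maxd",d[s].max().round(1),"perp offset of axis",np.round(np.cross(l[:2],rig-l[2:]),1))
print("ideal rest",np.degrees(2*-1.65+.573+ryaw).round(2),"want",np.degrees(np.arctan2(-140.7-rig[1],524.3-rig[0])).round(2))
E
python3 ptr.py 2>/dev/null
```

```text
rest 32 line -155.96 from axis -154.64 maxd 76.3 perp offset of axis 1.1
now 33 line -93.92 from axis -94.17 maxd 74.2 perp offset of axis -0.4
ideal rest -155.95 want -88.55
```

Pointer reads −93.9° versus −88.55° wanted, and the frame edge agrees, so I turn the mirror a further 0.045 rad and ease the radial load.

```bash
python3 -m crank '[0,0,-0.02,0.0007,-0.0025,0,1, 0,0,-0.043,0.0014,-0.0051,0,1, 0,0,-0.043,0.0014,-0.0051,0,1, 0,0,-0.043,0.0014,-0.0051,0,1, 0,0,-0.043,0.0014,-0.0051,0,1]'; python3 ptr.py 2>/dev/null
```

```text
time_s: 15.05
eef_pos: [468.9, 338.9, 108.6]
orientation: [[-0.528, 0.849, 0.003], [0.849, 0.528, 0.005], [0.002, 0.005, -1.0]]
ft_force: [-6.3, 10.0, 5.1]
grip_width: 13.2
finger_force: 30.5
rest 32 line -155.96 from axis -154.64 maxd 76.3 perp offset of axis 1.1
now 29 line -89.28 from axis -88.74 maxd 73.8 perp offset of axis 0.2
ideal rest -155.95 want -88.55
```

```bash
python3 -c "
from bench import ticket
print(ticket.close_job())"
```

```text
the job is handed in; nothing more can be done
None
```

I stood the tub up cap up in line with its neighbours and let it go, then swung the mirror until the brass pointer read about −89° against the −88.6° needed to see the tub, and handed the job in at about 15 s still holding the pin.

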